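# Refit the grinder's interlocked wheel hood after a wheel change

## Robot

A 7-joint arm with a two-finger parallel gripper is mounted at the origin on the work surface. World frame = base frame: x ahead of the robot, y to its left, z up, the work surface at z = 0. Lengths are in m, angles in degrees, forces in N, time in s.
With the tool pointing down it reaches from about 0.425 to 0.875 m from the base axis. Payload 4.7 kg.
Tool frame: the origin (TCP) lies on the centre line of the jaws, within the pads' length; the fingertips stand 8 mm ahead of it and the grasp point (between the pads) lies 11 mm behind it; z points along the fingers, y is the direction in which the jaws open and shut (so a half turn about z gives the same grasp; the last joint's range is limited). The gripper opens to 87 mm and grips with 3 to 60 N. Pads are 19 mm wide; open, the fingers measure 117 mm over their backs; the gripper's body (75 mm by 190 mm) begins 51 mm behind the grasp point.
Start: joints at [-72.187, 18.392, -4.016, 83.108, 1.295, 78.541, -3.26], TCP at [0.19, 0.622, 0.199] pointing down, gripper open.
Joint ranges: [-163.93, 163.93], [-17.29, 119.83], [-79.2, 71.16], [3.27, 140.29], [-89.18, 269.18], [5.43, 117.66], [-154.24, 154.24]. Speed limits (degrees/s): [147.25, 147.25, 180, 180, 180, 180, 180].

## Interface

Orientations are given as [roll, pitch, yaw] about the fixed x, y, z axes, in that order (R = Rz(yaw) Ry(pitch) Rx(roll)).
In Python, from cell import env gives the robot as it stands. The module is installed in compiled form; this text tells all that it offers.
- The arm moves only by the tool move_arm, never from a script. Its argument "steps" is a list of rows, each a list of 2 entries, a list of its own where there are three numbers: the shift along the tool's x, y, z in m, then the turn about the tool's z in rad. A call has 1 to 20 rows; each row is the pose to reach, as a shift and turn from the pose commanded when the call began, along the tool's axes at that moment; what a row does not reach only later rows make up. A row lasts 1/8 s, in which the tool goes at most 62.5 mm and 10.7 degrees, less where a joint would pass 70% of its speed; a pose out of reach is approached as far as the arm can. A call with a gripper value outside its range is refused whole. "hand" is the closure, from -1 (fully open) to 1 (shut), set as the call begins (left out, the last holds). The fingers move at their own pace and stop on an object; "squeeze" is the grip in N (left out, the last holds). Time passes only in rows, so rows that repeat a pose let the fingers close. It gives the time, the measured TCP pose, the force and the opening at its end, in the units of the state.
- env.get_obs(): the state, without advancing time (a new reading comes with each control period).
- env.read_camera(name): name is "side" or "top"; returns (picture, depth): 384x512x3 uint8, red, green, blue; 384x512 float32, m along the optical axis (not along the pixel's ray), 0 where there is no reading.
- env.calibration(name): a dict with "intrinsics" (3x3 intrinsics, pixels), "D" ([k1, k2, p1, p2, k3] as OpenCV has them; the pictures are not rectified), "position" and "orientation" of the camera in the world. Camera axes: x right, y up, looking along -z (the intrinsics and any distortion apply to the point x, -y, -z); pixel columns grow to the right and rows downward; lengths in m; the calibration is good to about 2 mm. A picture is of the moment at which its call begins. calibration takes no time and is no camera call.
- env.sign_off(): hands the job in, once; it reports no verdict.
Trained networks look in the newest picture that a camera, given by its name, has taken for a name from the list of things; names that differ only in an ending like _2 or _b are one class to them, and where a whole thing is asked for, a point or a joint stands for the part that bears it (a point fixed in the world has none). Each returns a list of dicts, best first, with "conf" (0 to 1); they miss things now and then, are a little off and sometimes report something else, mostly with a low value. They report only what shows in the picture. A call takes as long as a camera call. They do not tell look-alikes from the thing itself.
- env.cut_out(camera, query): "region" (384x512 bool, what is visible of it) and "uv" ([column, row] in pixels, amid what is visible of it).
The state is a dict: "time_s": time; "qpos": joint angles; "joint_velocities": joint speeds; "effort": joint torques, N m; "tool_pos": TCP position; "tool_rot": TCP orientation; "force": force on the tool from outside, world axes, zero at the start; "wrist_torque": the same for the moment, N m; "grip_width": finger opening in m.
Only numpy, scipy, OpenCV 4.12 (cv2) and the standard library are available. Lean on these libraries where they do the work, as an engineer would, in place of code of your own. Each camera call takes 0.05 s, during which the arm holds its last target. There are 200 camera calls.

## Task

The grinding wheel has just been changed; make the grinder ready to run again. First put the spanner away flat in its own cut-out in the foam tool tray, then set the yellow hood squarely back on the lower guard, lowering it gently (not dropping it) so that its steel tongue goes all the way into the slot of the red-headed interlock switch. Once the hood is home press the blue reset button, let it spring back, and leave the other things on the bench where they are.

Things in the scene. Friction and masses are not known exactly. Their poses are not given: they have to be found in the camera images.
- grinder: Fixed bench grinder, red motor. Origin: on the bench under the centre of its bare right-hand wheel (125 mm diameter, 20 thick, in a dark open-topped lower guard). y along the spindle to the motor, x to the back, z up. Heights: spindle 107, wheel 170, motor 162, grey closed left wheel guard 179 mm (at y 252 to 298). Base x +-75, y -25 to 275. Tool rest before the wheel: to x -95, 101 high.
- hood_seat (a point): Where the hood's origin belongs when home: on top of the lower guard's flange, 95 mm above the bench, above the grinder's origin; grinder axes. The flange is a flat ledge (|y| 27 to 46 mm, x -66 to 88) on which the hood's side walls stand; only the tongue in its slot locates the hood sideways.
- slot_mouth (a point): Centre of the interlock switch's entry slot, in its top face, at grinder (0, -68, 135) mm; grinder axes. The switch is an upright black box 50 x 40 mm with a red head, beside the lower guard. The slot goes straight down: 28 mm long (x), 8 wide (y), 42 deep; its top 8 mm widen, as a steep black funnel, to a mouth of 38 x 17 mm.
- hood: Yellow sheet-metal wheel hood, about 0.6 kg, loose, standing on its rim on the bench at the start. Origin at rim level, midway between the side walls; x to its closed back, z up, tongue on its -y side. x -62 to 78 mm, |y| up to 33, roof 88 high; a steel bracket 47 to 53 mm high reaches to y -75 and carries the tongue. Home: hood axes along grinder axes, origin at hood_seat.
- hood_handle (a point): Centre of the hood's black grab bar, at hood (12, 0, 122) mm, above the balance point; hood axes. The bar runs along hood x with 60 mm free between its end posts, is 16 mm wide (y), 14 high, and clears the roof by 27 mm: take it from above, fingers on its two long sides.
- tongue_tip (a point): Middle of the lower end of the hood's flat steel tongue, at hood (0, -68, 5.5) mm; hood axes. An upright blade 24 mm wide (x), 4 thick (y), 42 long below the bracket, the last 4 mm narrowed to 18 x 2.5. With the hood home the tip is 34 mm below slot_mouth.
- spanner: Steel combination spanner, 0.16 kg, loose, lying flat on the bench at the start. Origin on its underside at its balance point, x along it to the open-jaw end, z up. Handle 14 mm wide, its top 9.5 mm above the underside, free from x -60 to 35; heads 10 mm thick. Jaw end 36 mm wide, ends at x 79; ring end 26 wide, ends at x -93.
- spanner_jaw (a point): Centre of the spanner's open-jaw head, at spanner (54, 0, 0) mm.
- spanner_ring (a point): Centre of the spanner's ring, at spanner (-80, 0, 0) mm.
- tray: Fixed foam tool tray, 216 x 176 mm, 22 high (rim 24): black foam over a blue bottom, so cut-outs show blue. Origin on the bench; x along the spanner cut-out to its wide (jaw) end, z up. A screwdriver sits fixed in a second cut-out at y 66 mm, up to 28 mm high.
- tray_floor (a point): Where the spanner's origin belongs: floor of its cut-out, at tray (0, 0, 10) mm, spanner x along tray x; tray axes. Cut-out 12 mm deep, about 4 mm of room round the spanner: jaw part 44 wide, channel 22, ring part 34. A finger notch of the same depth crosses it: x -24 to 24, y -50 to 50 mm.
- tray_jaw (a point): Where spanner_jaw belongs, at tray (54, 0, 10) mm.
- tray_ring (a point): Where spanner_ring belongs, at tray (-80, 0, 10) mm.
- control_box: Grey control station fixed on the bench, 90 x 140 mm and 57 mm high, origin under its centre, with the blue reset button near its -y end, and a red mushroom button (a solid part, 78 mm high, not to be used) on a yellow disc near its +y end, 69 mm from the blue one.
- reset_top (a point): Centre of the top face of the blue reset button, 32 mm in diameter, 79 mm above the bench; it is pressed straight down. It moves down with the button.
- reset (a joint): Travel of the blue button in m: 0 released, 0.006 fully pressed (spring, 5 N at the bottom); it counts as pressed beyond 0.004 and springs back.
- old_wheel: Bystander: the worn grey grinding wheel, 112 mm in diameter, 20 mm thick, lying flat behind the grinder; origin under its centre.
- spray_can: Bystander: upright spray can, 60 mm in diameter, 140 mm high; origin under its centre.
- hammer: Bystander: hammer, 280 mm long, lying left of the grinder; origin under its middle, handle to its -x.
Not all that is in view belongs to the job. There is more than one size of the spanner; the job needs the smaller.

How it is judged:
By the outcome, as a careful person would: the job done as asked, in the order asked, and still so for the second after the job is handed in, with the robot touching nothing.
It also fails if it takes over 72 s, if anything falls off the work surface, if the arm or the gripper's body presses on something with over 40 N, if the wrist force passes 120 N, or if a joint passes its speed limit or range.

## Working session

There is one attempt and no reset: what is moved stays moved. The work goes in short steps, Python scripts to look and compute and a tool call to move; the robot and the scene stay as the last step left them, time stands still between calls to the robot, and variables do not carry over. Pictures are saved under pics/ and viewed, about 8 in all and at most 12, crops included, and the job is handed in when it is done.

Besides the shell and the picture viewer there is one more tool, called as name(argument=value, ...) on one line, values as JSON. move_arm: Moves the arm, as the interface text tells. Its arguments: {"type":"object","properties":{"steps":{"type":"array"},"hand":{"type":"number"},"squeeze":{"type":"number"}},"required":["steps"]}

```bash
mkdir -p pics; ls; python3 - <<'E'
from cell import env
import cv2,numpy as np
print(env.get_obs())
for n in("side","top"):
    p,d=env.read_camera(n); cv2.imwrite(f"pics/{n}0.png",p[:,:,::-1]); c=env.calibration(n); print(n,c)
    np.savez(f"{n}0.npz",p=p,d=d)
E
```

```text
pics
{'time_s': 0.0, 'qpos': array([-72.1839067 ,  18.43563252,  -4.01510473,  83.17733195,
         1.29471234,  78.54081474,  -3.26191899]), 'joint_velocities': array([-0.02803387, -0.0051516 , -0.00820669,  0.06709682, -0.02270146,
        0.04988075,  0.00529529]), 'effort': array([ 2.49909465e-05, -4.91291821e+01, -4.04321887e-01, -3.12515116e+01,
       -6.40980061e-02,  4.40289569e-02,  1.86002562e-04]), 'tool_pos': array([0.19000461, 0.62096336, 0.19787906]), 'tool_rot': array([-1.79891450e+02,  5.79766909e-03,  1.62991334e+02]), 'force': array([ 0.11832514,  0.06101648, -0.37613433]), 'wrist_torque': array([-0.04040799,  0.00441751,  0.02172199]), 'grip_width': 0.08700703056035315}
side {'intrinsics': array([[429.22161304,   0.        , 262.48121652],
       [  0.        , 429.22161304, 190.74946301],
       [  0.        ,   0.        ,   1.        ]]), 'D': array([-0.03245422,  0.        ,  0.        ,  0.        ,  0.        ]), 'position': array([0.37141882, 1.19553439, 1.04746141]), 'orientation': array([  50.41682503,   -0.48672959, -170.640413  ])}
top {'intrinsics': array([[401.73789996,   0.        , 252.68460295],
       [  0.        , 401.73789996, 187.83241839],
       [  0.        ,   0.        ,   1.        ]]), 'D': array([-0.07240929,  0.        ,  0.        ,  0.        ,  0.        ]), 'position': array([0.28428488, 0.03279313, 1.46495478]), 'orientation': array([ 10.90962654,   0.50234846, -88.73863281])}
```

View pics/top0.png

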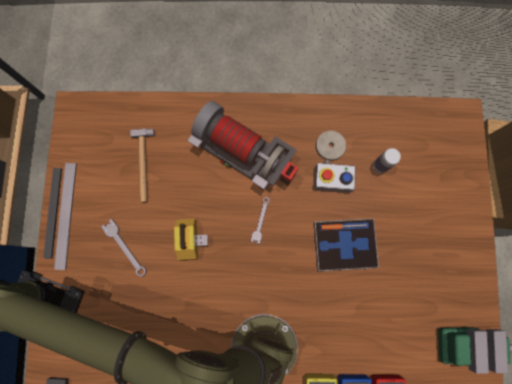

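View pics/side0.png

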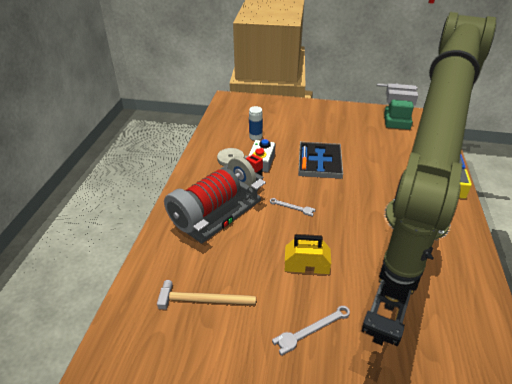

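```bash
cat > h.py <<'E'
from cell import env
import cv2,numpy as np
from scipy.spatial.transform import Rotation as R
C={n:env.calibration(n) for n in("side","top")}
def ray(n,uv):
    c=C[n];p=cv2.undistortPoints(np.asarray(uv,float).reshape(-1,1,2),c["intrinsics"],c["D"]).reshape(-1,2)
    v=np.c_[p[:,0],-p[:,1],-np.ones(len(p))]
    return R.from_euler("xyz",c["orientation"],degrees=True).apply(v)
def bydepth(n,uv,d):
    uv=np.asarray(uv).reshape(-1,2);z=d[uv[:,1].round().astype(int),uv[:,0].round().astype(int)]
    return C[n]["position"]+ray(n,uv)*z[:,None]
def byz(n,uv,h):
    r=ray(n,uv);o=C[n]["position"];return o+r*((h-o[2])/r[:,2])[:,None]
def cloud(n,m,d):
    v,u=np.nonzero(m&(d>0));return bydepth(n,np.c_[u,v],d)
def project(n,P):
    c=C[n];q=R.from_euler("xyz",c["orientation"],degrees=True).inv().apply(np.atleast_2d(P)-c["position"])
    return cv2.projectPoints(q*[1,-1,-1],np.zeros(3),np.zeros(3),c["intrinsics"],c["D"])[0].reshape(-1,2)
E
python3 - <<'E'
from h import *
import pickle
out={}
for n in("top","side"):
    d=np.load(n+"0.npz")["d"]
    for q in["spanner","hood","hood_handle","tongue_tip","grinder","slot_mouth","tray","tray_floor","control_box","reset_top","old_wheel","spray_can","hammer"]:
        r=env.cut_out(n,q);out[n,q]=r
        for x in r[:3]:
            P=cloud(n,x["region"],d);print(n,q,round(x["conf"],2),np.round(x["uv"],1),x["region"].sum(),np.round(np.median(P,0),3) if len(P) else "", np.round(P.min(0),3) if len(P) else"",np.round(P.max(0),3)if len(P) else"")
pickle.dump(out,open("det.pkl","wb"))
E
```

```text
top spanner 0.69 [260.3 220.7] 258 [0.439 0.022 0.009] [ 0.366 -0.009 -0.006] [0.533 0.054 0.02 ]
top spanner 0.59 [117.3 239.2] 459 [0.371 0.542 0.013] [ 0.252  0.446 -0.006] [0.438 0.609 0.022]
top hood 0.74 [187.3 241.3] 1030 [0.367 0.273 0.08 ] [ 0.299  0.21  -0.006] [0.443 0.34  0.136]
top hood_handle 0.84 [189.7 238.2] 1028 [0.367 0.274 0.08 ] [ 0.295  0.21  -0.004] [0.453 0.338 0.136]
top hood_handle 0.22 [240.7 145.8] 4558 [0.692 0.093 0.133] [ 0.557 -0.096 -0.005] [0.845 0.296 0.183]
top tongue_tip 0.62 [186.  234.6] 1016 [0.369 0.274 0.081] [ 0.299  0.21  -0.004] [0.444 0.341 0.136]
top tongue_tip 0.56 [140.6 154.8] 551 [0.681 0.466 0.023] [0.505 0.434 0.006] [0.782 0.522 0.034]
top grinder 0.68 [242.1 144.8] 4834 [0.692 0.09  0.129] [ 0.55  -0.112 -0.008] [0.899 0.3   0.183]
top grinder 0.63 [330.9 177.4] 1176 [ 0.6   -0.237  0.057] [ 0.558 -0.331 -0.01 ] [ 0.682 -0.172  0.085]
top slot_mouth 0.65 [346.1 247.1] 3031 [ 0.362 -0.285  0.02 ] [ 0.268 -0.397 -0.007] [ 0.456 -0.173  0.035]
top slot_mouth 0.62 [241.3 150.5] 4711 [0.692 0.092 0.131] [ 0.551 -0.105 -0.007] [0.899 0
[... 2193 characters left out ...]
.3] 1526 [ 0.362 -0.268  0.022] [ 0.27  -0.445 -0.005] [ 0.459 -0.169  0.033]
side tray_floor 0.4 [307.  252.5] 1531 [0.372 0.309 0.071] [ 0.295  0.16  -0.004] [0.444 0.324 0.135]
side control_box 0.9 [261.9 150.1] 451 [ 0.586 -0.234  0.059] [ 0.558 -0.309  0.001] [ 0.646 -0.168  0.084]
side reset_top 0.44 [306.7 251.9] 1590 [0.375 0.309 0.069] [ 0.297  0.145 -0.004] [0.449 0.324 0.135]
side old_wheel 0.67 [228.3 154.5] 293 [ 0.747 -0.244  0.021] [ 0.683 -0.319 -0.   ] [ 0.791 -0.033  0.145]
side spray_can 0.66 [255.8 124.9] 426 [ 0.657 -0.405  0.088] [ 0.631 -0.469 -0.004] [ 0.69  -0.388  0.148]
side hammer 0.9 [201.3 295.7] 950 [0.659 0.475 0.023] [ 0.505  0.435 -0.005] [0.782 0.524 0.032]
```

```bash
cat > ortho.py <<'E'
from h import *
def ortho(n,img,cx,cy,w,h,z,s=2):
    # columns: world -y to right, rows: world -x down, w,h mm
    X,Y=np.meshgrid(cx+np.linspace(h/2,-h/2,int(h*s))/1e3,cy+np.linspace(w/2,-w/2,int(w*s))/1e3,indexing="ij")
    uv=project(n,np.c_[X.ravel(),Y.ravel(),np.full(X.size,z)]).astype(np.float32).reshape(*X.shape,2)
    o=cv2.remap(img,uv[...,0],uv[...,1],cv2.INTER_CUBIC)[:,:,::-1].copy()
    for i in range(0,int(w),20):
        cv2.line(o,(int(i*s),0),(int(i*s),4 if i%100 else 10),(255,255,255))
    for i in range(0,int(h),20): cv2.line(o,(0,int(i*s)),(4 if i%100 else 10,int(i*s)),(255,255,255))
    return o
E
python3 - <<'E'
from ortho import *
import pickle
T=np.load("top0.npz");S=np.load("side0.npz")
a=lambda n,I,*k:ortho(n,I["p"],*k,s=2)
g=np.zeros((600,800,3),np.uint8)
def put(o,r,c):
    o=o[:600-r,:800-c];g[r:r+o.shape[0],c:c+o.shape[1]]=o
put(a("top",T,.36,-.285,240,200,.012),0,0)
put(a("side",S,.36,-.285,240,200,.012),400,0)
put(a("top",T,.45,.022,80,190,.01),0,490)
put(a("top",T,.37,.265,140,180,.05),400-10,490)
put(a("side",S,.45,.022,70,190,.01),0,655)
cv2.imwrite("pics/m1.png",g)
g=np.zeros((600,800,3),np.uint8)
put(a("top",T,.66,-.01,195,195,.135),0,0)
put(a("side",S,.66,-.01,195,195,.135),0,400)
put(a("top",T,.37,.265,190,100,.122),400,0)
put(a("side",S,.37,.265,190,100,.122),400,400)
cv2.imwrite("pics/m2.png",g)
# fits
det=pickle.load(open("det.pkl","rb"))
for n in("top","side"):
    m=det[n,"spanner"][0]["region"];v,u=np.nonzero(m);P=byz(n,np.c_[u,v],.008)[:,:2]
    c=P.mean(0);w,V=np.linalg.eigh(np.cov((P-c).T));a=V[:,1];a=a if a[0]<0 else -a
    t=(P-c)@a;s=(P-c)@[-a[1],a[0]];
    print(n,"spanner mean",c,"ax",a,np.degrees(np.arctan2(a[1],a[0])),"ext",t.min(),t.max(),"wid",[(round(k,3),round(np.ptp(s[abs(t-k)<.006]),3)) for k in np.arange(-.08,.09,.02) if (abs(t-k)<.006).any()],
     "origin fr ends",c+a*((t.min()+.093+t.max()-.079)/2))
    m=det[n,"tray_floor"][0]["region"].astype(np.uint8)
    d=np.load(n+"0.npz")["d"];P=cloud(n,m>0,d);P=P[(P[:,2]>.019)&(P[:,2]<.027)]
    r=cv2.minAreaRect((P[:,:2]*1e3).astype(np.float32));print("tray",r)
    I=np.load(n+"0.npz")["p"].astype(int);b=(m>0)&(I[:,:,2]>I[:,:,0]+40)
    v,u=np.nonzero(b);P=byz(n,np.c_[u,v],.01);print("blue",len(u),P.mean(0))
E
```

```text
top spanner mean [0.44416207 0.02149544] ax [-0.9696804   0.24437658] 165.85500529858132 ext -0.09132961112799179 0.0780235090374334 wid [(np.float64(-0.08), np.float64(0.025)), (np.float64(-0.06), np.float64(0.018)), (np.float64(-0.04), np.float64(0.018)), (np.float64(-0.02), np.float64(0.013)), (np.float64(0.0), np.float64(0.012)), (np.float64(0.02), np.float64(0.011)), (np.float64(0.04), np.float64(0.023)), (np.float64(0.06), np.float64(0.033)), (np.float64(0.08), np.float64(0.03))] origin fr ends [0.44382564 0.02158022]
tray ((363.6526184082031, -286.52532958984375), (177.81935119628906, 215.61654663085938), 4.110851287841797)
blue 668 [ 0.36845188 -0.29179139  0.01      ]
side spanner mean [0.43809374 0.02317336] ax [-0.97026602  0.24204101] 165.99296620041366 ext -0.09530551023275567 0.07295454432089513 wid [(np.float64(-0.08), np.float64(0.025)), (np.float64(-0.06), np.float64(0.017)), (np.float64(-0.04), np.float64(0.019)), (np.float64(-0.02), np.float64(0.018)), (np.float64(0.0), np.float64(0.02)), (np.float64(0.02), np.float64(0.021)), (np.float64(0.04), np.float64(0.035)), (np.float64(0.06), np.float64(0.041))] origin fr ends [0.44214507 0.02216272]
tray ((364.423095703125, -286.55609130859375), (176.64125061035156, 226.23118591308594), 3.9867100715637207)
blue 273 [ 0.37373358 -0.29932405  0.01      ]
```

View pics/m1.png

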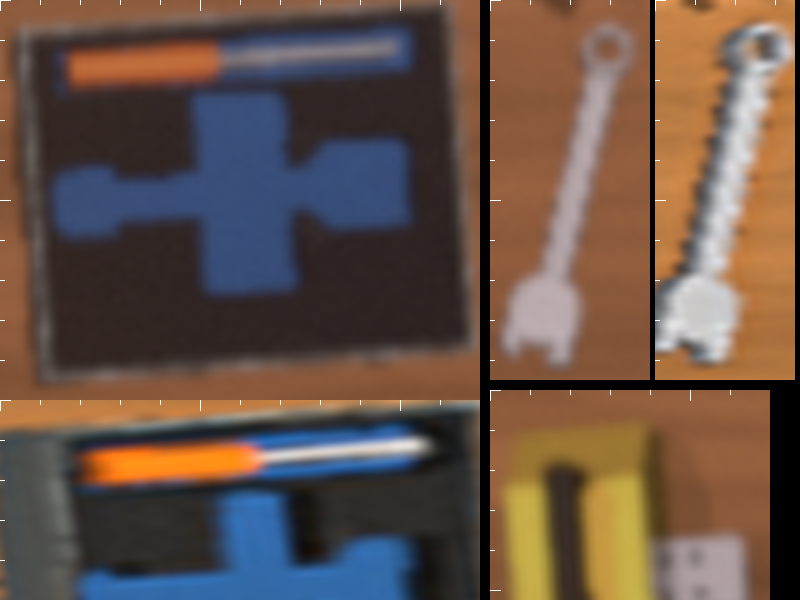

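View pics/m2.png

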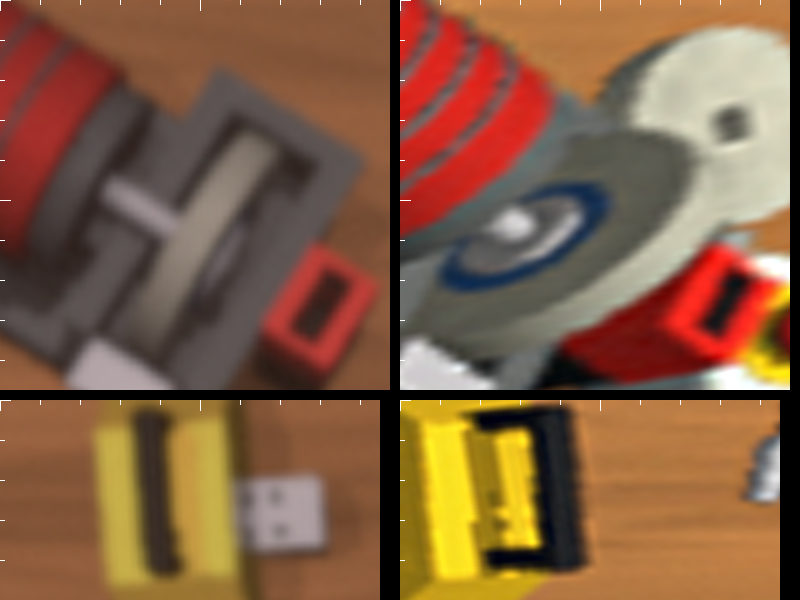

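```bash
python3 - <<'E'
from ortho import *
import pickle
det=pickle.load(open("det.pkl","rb"))
s=4
for n in("top","side"):
    Z=np.load(n+"0.npz");I,d=Z["p"],Z["d"]
    o=ortho(n,I,.61,-.055,70,70,.135,s)[12:,12:].astype(int) # BGR, cropped tick
    def w(px): return .61+.035-(px[1]+12)/s/1e3, -.055+.035-(px[0]+12)/s/1e3
    red=((o[:,:,2]>1.8*o[:,:,1])&(o[:,:,2]>110)).astype(np.uint8)
    dark=(o.max(2)<100).astype(np.uint8)
    hull=np.zeros_like(red);cs=cv2.findContours(red,0,2)[0];c=max(cs,key=cv2.contourArea)
    rr=cv2.minAreaRect(c);print(n,"red",w(rr[0]),np.array(rr[1])/s,rr[2])
    cv2.fillPoly(hull,[cv2.convexHull(c)],1);hull=cv2.erode(hull,np.ones((9,9)))
    dk=dark&hull;c=max(cv2.findContours(dk,0,2)[0],key=cv2.contourArea);r=cv2.minAreaRect(c);print("slot",w(r[0]),np.array(r[1])/s,r[2])
    P=cloud(n,np.ones_like(d)>0,d)
    near=lambda lo,hi,c,r:P[(P[:,2]>lo)&(P[:,2]<hi)&(np.hypot(P[:,0]-c[0],P[:,1]-c[1])<r)]
    def rect(Q,t):
        r=cv2.minAreaRect((Q[:,:2]*1e3).astype(np.float32));print(t,len(Q),np.round(r[0],1),np.round(r[1],1),round(r[2],2))
    rect(near(.092,.099,(.665,-.0),.12),"flange")
    rect(near(.131,.139,(.61,-.05),.05),"head")
    rect(near(.083,.092,(.37,.27),.1),"roof")
    rect(near(.122,.135,(.37,.27),.1),"handle")
    rect(near(.049,.057,(.37,.22),.06),"bracket")
    rect(near(.15,.19,(.67,-.02),.09),"wheeltop")
    # handle axis by colour ortho
    o=ortho(n,I,.38,.27,100,130,.129,s)[12:,12:].astype(int)
    m=(o.max(2)<75).astype(np.uint8);c=max(cv2.findContours(m,0,2)[0],key=cv2.contourArea);r=cv2.minAreaRect(c)
    print("bar",.38+.065-(r[0][1]+12)/s/1e3,.27+.05-(r[0][0]+12)/s/1e3,np.array(r[1])/s,r[2])
    o=ortho(n,I,.38,.22,80,80,.053,s)[12:,12:].astype(int)
    m=((o.max(2)-o.min(2)<35)&(o.max(2)>100)).astype(np.uint8);c=max(cv2.findContours(m,0,2)[0],key=cv2.contourArea);r=cv2.minAreaRect(c)
    print("plate",.38+.04-(r[0][1]+12)/s/1e3,.22+.04-(r[0][0]+12)/s/1e3,np.array(r[1])/s,r[2])
E
```

```text
top red (0.6042816162109376, -0.0738570556640625) [43.47696304 55.50083542] 32.125
slot (0.6044159698486329, -0.07293675994873047) [13.55511761 34.412323  ] 32.938690185546875
flange 453 [634.3 -25.7] [154.8 185.6] 44.11
head 125 [614.2 -54.5] [79.5 51.2] 61.78
roof 320 [368.8 283.9] [93.8 66.2] 3.6
handle 123 [375.2 284.8] [83.5 16.9] 6.55
bracket 98 [367.4 230.4] [90.6 40.9] 4.54
wheeltop 335 [662.1  24.7] [110.9  96.4] 59.28
bar 0.37347268676757817 0.28028173828125 [80.20901489 15.33297443] 86.15904998779297
plate 0.3661011505126953 0.2286839065551758 [39.87451553 47.2034111 ] 88.39399719238281
side red (0.6083818244934083, -0.06001977157592773) [68.11920166 59.22948456] 15.65392017364502
slot (0.6061029510498047, -0.07510678100585938) [11.77342606 32.42080688] 30.101303100585938
flange 140 [626.7  -3.1] [154.2 191.8] 22.81
head 87 [604.9 -73.1] [44.7 52.9] 54.56
roof 348 [371.5 288.3] [93.4 60.5] 6.89
handle 144 [375.7 285.1] [83.5 20.5] 3.84
bracket 0 [0. 0.] [0. 0.] 0.0
wheeltop 232 [656.1  23.6] [110.7  96.4] 64.22
bar 0.375625 0.296125 [81.75 41.75] 90.0Traceback (most recent call last):
  File "<stdin>", line 30, in <module>
ValueError: max() iterable argument is empty
```

move_arm(steps=[[[0,-0.06,0],0.15],[[-0.005,-0.12,0],0.3],[[-0.02,-0.17,0],0.45],[[-0.06,-0.22,0],0.6],[[-0.1,-0.26,0],0.78],[[-0.15,-0.29,0],0.96],[[-0.2,-0.33,0],1.14],[[-0.25,-0.36,0],1.32],[[-0.29,-0.4,0],1.5],[[-0.33,-0.44,0],1.68],[[-0.37,-0.47,0],1.86],[[-0.4,-0.49,0.02],2.04],[[-0.417,-0.5,0.04],2.22],[[-0.417,-0.5,0.06],2.4],[[-0.417,-0.5,0.08],2.58],[[-0.417,-0.5,0.1],2.76],[[-0.417,-0.5,0.1],2.94],[[-0.417,-0.5,0.1],3.09],[[-0.417,-0.5,0.1],3.09],[[-0.417,-0.5,0.1],3.09]], hand=-1, squeeze=30)

```text
time_s: 3.9
tool_pos: [0.4428, 0.0215, 0.0991]
tool_rot: [-180.0, -0.0, -13.9]
force: [-0.0, 0.4, 0.9]
grip_width: 0.0875
```

move_arm(steps=[[[0,0,0.045],0],[[0,0,0.075],0],[[0,0,0.088],0],[[0,0,0.088],0],[[0,0,0.088],0]])

```text
time_s: 4.53
tool_pos: [0.4439, 0.0217, 0.0121]
tool_rot: [-179.9, -0.1, -14.0]
force: [-0.1, 0.3, 0.4]
grip_width: 0.0868
```

move_arm(steps=[[[0,0,0],0],[[0,0,0],0],[[0,0,0],0],[[0,0,0],0],[[0,0,0],0],[[0,0,0],0]], hand=1, squeeze=30)

```text
time_s: 5.28
tool_pos: [0.4427, 0.0215, 0.0109]
tool_rot: [180.0, 0.0, -14.0]
force: [0.3, 0.7, -0.3]
grip_width: 0.0352
```

move_arm(steps=[[[0,0,0],0],[[0,0,0],0],[[0,0,0],0],[[0,0,0],0],[[0,0,-0.01],0],[[0,0,-0.04],0],[[0,0,-0.09],0],[[0,0,-0.09],0]])

```text
time_s: 6.28
tool_pos: [0.4462, 0.022, 0.1054]
tool_rot: [-179.7, -0.4, -14.1]
force: [-0.4, 0.3, -0.3]
grip_width: 0.0008
```

```bash
python3 - <<'E'
from ortho import *
for n in("top","side"):
    p,d=env.read_camera(n);np.savez(n+"1.npz",p=p,d=d)
a=ortho("side",np.load("side1.npz")["p"],.45,.022,190,220,.008,2)
uv=project("side",[[.4462,.022,.1]])[0].astype(int);p=np.load("side1.npz")["p"][:,:,::-1]
b=cv2.resize(p[max(uv[1]-60,0):uv[1]+70,uv[0]-60:uv[0]+60],None,fx=3.3,fy=3.3)
g=np.zeros((440,780,3),np.uint8);g[:,:380]=a;g[:min(440,len(b)),384:780]=b[:440,:396]
cv2.imwrite("pics/c1.png",g)
E
```

```text
(no output)
```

View pics/c1.png

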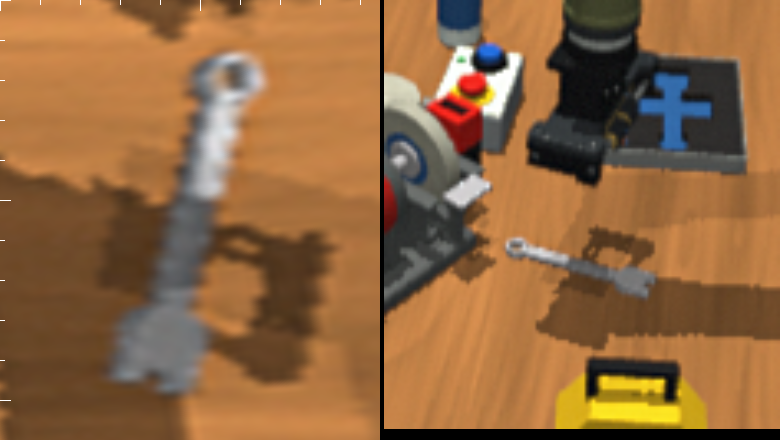

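```bash
python3 - <<'E'
from h import *
o=env.get_obs();print(o["tool_pos"],o["grip_width"],o["time_s"])
for n in("side","top"):
    d=np.load(n+"1.npz")["d"];P=cloud(n,d>0,d)
    R_=R.from_euler("xyz",o["tool_rot"],degrees=True);L=R_.inv().apply(P-o["tool_pos"])
    m=(np.hypot(L[:,0],L[:,1])<.1)&(P[:,2]>.03)&(P[:,2]<.3)
    for a in np.arange(-.12,.03,.01):
        k=m&(abs(L[:,2]-a)<.005)
        if k.sum():print(n,round(a,2),k.sum(),np.round(L[k].min(0)[:2],3),np.round(L[k].max(0)[:2],3))
    # spanner now
import pickle
for n in("top","side"):
    for x in env.cut_out(n,"spanner")[:3]:
        v,u=np.nonzero(x["region"]);P=byz(n,np.c_[u,v],.008)[:,:2];c=P.mean(0);w,V=np.linalg.eigh(np.cov((P-c).T));a=V[:,1]*-np.sign(V[0,1]);t=(P-c)@a
        print(n,x["conf"],c,np.degrees(np.arctan2(a[1],a[0])),t.min(),t.max(),c+a*((t.min()+.093+t.max()-.079)/2))
E
```

```text
[0.44309682 0.02166463 0.10175045] 0.00037646147526446204 6.375
side -0.12 117 [-0.037 -0.094] [0.039 0.084]
side -0.11 105 [-0.037 -0.091] [0.035 0.085]
side -0.1 53 [-0.037 -0.091] [0.034 0.082]
side -0.03 9 [-0.009 -0.011] [ 0.011 -0.004]
top -0.12 7 [-0.035 -0.087] [0.032 0.063]
top -0.11 13 [-0.035 -0.081] [-0.023 -0.044]
top 0.63 [0.34792318 0.52590911] -141.036540732713 -0.09793513567552678 0.12079761704704385 [0.33359202 0.51431909]
side 0.97 [0.36080872 0.53505005] -141.17634379742958 -0.08520694017216947 0.13222115692986067 [0.33704126 0.51592437]
side 0.54 [0.44003569 0.02310217] 166.18846414978574 -0.09557400047564478 0.06995286592707689 [0.44567825 0.02171502]
side 0.45 [ 0.60649487 -0.30541847] 104.6474920383105 -0.0993594973962588 0.13774043941458552 [ 0.59987205 -0.2800792 ]
```

move_arm(steps=[[[0,0,0],0],[[0,0,0],0],[[0,0,0],0],[[0,0,0],0],[[0,0,0.04],0],[[0,0,0.075],0],[[0,0,0.089],0],[[0,0,0.0905],0],[[0,0,0.092],0],[[0,0,0.092],0]], hand=0.1)

```text
time_s: 7.72
tool_pos: [0.4437, 0.0217, 0.01]
tool_rot: [-179.9, -0.1, -14.0]
force: [-0.2, -0.1, -1.0]
grip_width: 0.0393
```

move_arm(steps=[[[0,0,0],0],[[0,0,0],0],[[0,0,0],0],[[0,0,0],0],[[0,0,0],0]], hand=1, squeeze=25)

```text
time_s: 8.35
tool_pos: [0.4426, 0.0215, 0.0089]
tool_rot: [180.0, 0.0, -14.0]
force: [-0.2, -0.3, 1.4]
grip_width: 0.002
```

move_arm(steps=[[[0,0,0],0],[[0,0,0],0],[[0,0,0],0],[[0,0,0],0],[[0,0,0.002],0],[[0,0,0.002],0],[[0,0,0.002],0]], hand=0.1)

```text
time_s: 9.22
tool_pos: [0.4427, 0.0215, 0.0069]
tool_rot: [-180.0, 0.0, -14.0]
force: [0.5, -0.5, 0.3]
grip_width: 0.0394
```

```bash
python3 - <<'E'
from ortho import *
o=env.get_obs();print(o["tool_pos"],o["force"],o["grip_width"])
p,d=env.read_camera("side");q,e=env.read_camera("top")
def crop(p,n,f,hw):
    uv=project(n,[[.443,.022,.02]])[0].astype(int);c=p[uv[1]-hw:uv[1]+hw,uv[0]-hw:uv[0]+hw,::-1];return cv2.resize(c,(390,390),interpolation=cv2.INTER_CUBIC)
cv2.imwrite("pics/c2.png",np.hstack([crop(p,"side",1,45),crop(q,"top",1,45)]))
E
```

```text
[0.44267453 0.0214909  0.00691431] [ 0.47159859 -0.47391641  0.26184721] 0.039354282313557046
```

View pics/c2.png

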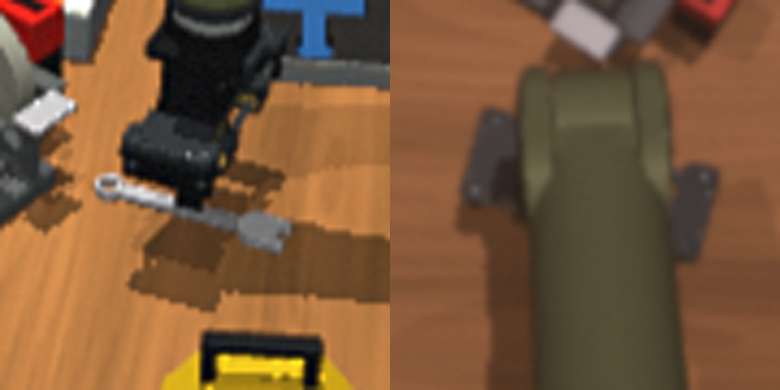

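```bash
python3 - <<'E'
from h import *
o=env.get_obs();R_=R.from_euler("xyz",o["tool_rot"],degrees=True)
p,d=env.read_camera("side");P=cloud("side",d>0,d);L=R_.inv().apply(P-o["tool_pos"])
m=(abs(L[:,0])<.015)&(abs(L[:,1])<.07)&(P[:,2]>.012)&(L[:,2]>-.09)
k=np.argsort(P[m,2]);print(np.c_[L[m],P[m,2]][k].round(3)[:40])
E
```

```text
[[-0.013 -0.006 -0.007  0.014]
 [ 0.002 -0.008 -0.007  0.014]
 [-0.011 -0.024 -0.025  0.032]
 [-0.008 -0.027 -0.027  0.034]
 [ 0.004 -0.026 -0.027  0.034]
 [ 0.007 -0.028 -0.027  0.034]
 [ 0.012 -0.024 -0.027  0.034]
 [-0.007 -0.024 -0.029  0.036]
 [-0.01   0.019 -0.029  0.036]
 [-0.009  0.024 -0.03   0.037]
 [-0.012  0.024 -0.03   0.037]
 [-0.011 -0.026 -0.032  0.039]
 [ 0.007 -0.028 -0.032  0.039]
 [-0.01  -0.023 -0.034  0.041]
 [ 0.003 -0.029 -0.034  0.041]
 [-0.001 -0.029 -0.035  0.042]
 [ 0.004 -0.026 -0.035  0.042]
 [ 0.011 -0.029 -0.036  0.043]
 [-0.007 -0.027 -0.036  0.043]
 [-0.004 -0.028 -0.036  0.043]
 [ 0.007 -0.029 -0.037  0.044]
 [ 0.009 -0.025 -0.038  0.045]
 [-0.003 -0.026 -0.039  0.046]
 [-0.    -0.028 -0.039  0.046]
 [-0.008 -0.03  -0.044  0.051]
 [ 0.003 -0.03  -0.044  0.051]
 [-0.012  0.026 -0.081  0.088]
 [-0.01   0.031 -0.081  0.088]]
```

The camera shows the fingertips about 25 mm *above* the reported TCP. The interface text puts them 8 mm ahead of it, and this explains the empty grasps. I'll go down carefully, watching the force.

move_arm(steps=[[[0,0,0.01],0],[[0,0,0.018],0],[[0,0,0.022],0],[[0,0,0.024],0],[[0,0,0.024],0]])

```text
time_s: 10.0
tool_pos: [0.4427, 0.0215, -0.0171]
tool_rot: [180.0, 0.0, -14.1]
force: [-0.3, 0.0, -0.5]
grip_width: 0.0392
```

move_arm(steps=[[[0,0,0.001],0],[[0,0,0.002],0],[[0,0,0.002],0]])

```text
time_s: 10.38
tool_pos: [0.4427, 0.0215, -0.019]
tool_rot: [-180.0, -0.0, -14.0]
force: [-0.6, -0.3, -0.3]
grip_width: 0.0389
```

move_arm(steps=[[[0,0,0.001],0],[[0,0,0.002],0],[[0,0,0.002],0]])

```text
time_s: 10.75
tool_pos: [0.4426, 0.0215, -0.0211]
tool_rot: [180.0, 0.0, -14.0]
force: [0.4, -0.6, -0.1]
grip_width: 0.0392
```

move_arm(steps=[[[0,0,0.001],0],[[0,0,0.002],0],[[0,0,0.002],0]])

```text
time_s: 11.12
tool_pos: [0.4427, 0.0215, -0.0231]
tool_rot: [-180.0, -0.0, -14.0]
force: [-0.6, 0.9, -0.2]
grip_width: 0.039
```

move_arm(steps=[[[0,0,0.001],0],[[0,0,0.0015],0],[[0,0,0.0015],0]])

```text
time_s: 11.5
tool_pos: [0.4428, 0.0216, -0.0232]
tool_rot: [-180.0, 0.1, -14.1]
force: [-5.3, -0.6, 14.5]
grip_width: 0.0394
```

move_arm(steps=[[[0,0,-0.003],0],[[0,0,-0.003],0],[[0,0,-0.003],0],[[0,0,-0.003],0],[[0,0,-0.003],0],[[0,0,-0.003],0]], hand=1, squeeze=30)

```text
time_s: 12.25
tool_pos: [0.4425, 0.0215, -0.0217]
tool_rot: [180.0, 0.0, -14.0]
force: [0.1, -0.4, -0.9]
grip_width: 0.0133
```

move_arm(steps=[[[0,0,-0.01],0],[[0,0,-0.04],0],[[0.01,0,-0.08],0],[[0.025,0.02,-0.08],-0.17],[[0.035,0.06,-0.08],-0.35],[[0.04,0.1,-0.08],-0.53],[[0.04,0.14,-0.08],-0.71],[[0.04,0.18,-0.08],-0.89],[[0.035,0.22,-0.08],-1.07],[[0.03,0.25,-0.08],-1.25],[[0.02,0.28,-0.08],-1.43],[[0.01,0.3,-0.08],-1.6],[[0,0.318,-0.08],-1.77],[[-0.002,0.318,-0.08],-1.887],[[-0.002,0.318,-0.08],-1.887],[[-0.002,0.318,-0.065],-1.887],[[-0.002,0.318,-0.05],-1.887],[[-0.002,0.318,-0.05],-1.887]])

```text
time_s: 14.5
tool_pos: [0.362, -0.2855, 0.0265]
tool_rot: [-179.8, -0.1, 94.0]
force: [0.4, 0.0, -1.5]
grip_width: 0.0137
```

```bash
python3 - <<'E'
from ortho import *
o=env.get_obs();print(o["tool_pos"],o["tool_rot"],o["force"],o["grip_width"])
z=o["tool_pos"][2]+.0217
for n in("side","top"):
    p,d=env.read_camera(n);np.savez(n+"2.npz",p=p,d=d)
    for x in env.cut_out(n,"spanner")[:3]:
        v,u=np.nonzero(x["region"]);P=byz(n,np.c_[u,v],z+.008)[:,:2];c=P.mean(0);w,V=np.linalg.eigh(np.cov((P-c).T));a=V[:,1]*-np.sign(V[1,1]);t=(P-c)@a
        print(n,x["conf"],len(u),c,np.degrees(np.arctan2(a[1],a[0])),t.min(),t.max(),"ringend",c+a*t.min(),"jawend",c+a*t.max(),c+a*((t.min()+.093+t.max()-.079)/2))
print(z)
a=ortho("side",np.load("side2.npz")["p"],.36,-.285,240,200,z+.008,1.6)
b=ortho("top",np.load("top2.npz")["p"],.36,-.285,240,200,z+.008,1.6)
cv2.imwrite("pics/c3.png",np.hstack([a,b]))
E
```

```text
[ 0.3619816  -0.28552409  0.0265238 ] [-1.79772504e+02 -8.56574616e-02  9.40476615e+01] [ 0.42435347  0.01408386 -1.45389467] 0.013659510438231114
side 0.65 990 [0.34300604 0.55032877] -140.99775812448237 -0.1065328399878379 0.12805889475493687 ringend [0.42579498 0.6173753 ] jawend [0.24348874 0.4697348 ] [0.32920201 0.5391496 ]
top 0.9 492 [0.34737632 0.51176282] -140.51645228983278 -0.09441549014730558 0.13613100392699692 ringend [0.42024687 0.57179753] jawend [0.24230943 0.42520302] [0.3258755  0.49404928]
top 0.56 67 [ 0.35944761 -0.23466628] -86.46666095669121 -0.02600302670717657 0.03020394690629453 ringend [ 0.35784506 -0.20871268] jawend [ 0.36130906 -0.26481281] [ 0.36000847 -0.24374944]
0.048223800257643876
```

View pics/c3.png

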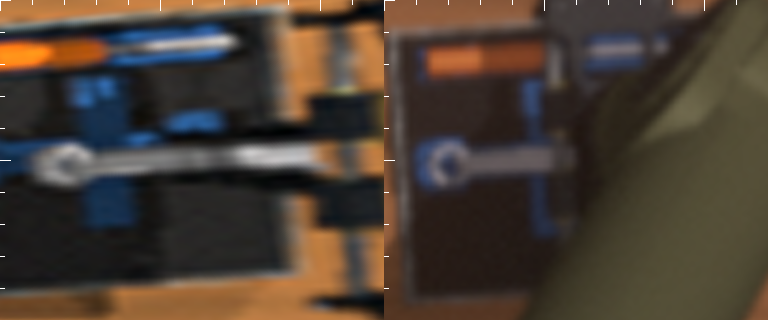

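move_arm(steps=[[[-0.001,0.0015,0],0],[[-0.001,0.0015,0.012],0],[[-0.001,0.0015,0.022],0],[[-0.001,0.0015,0.026],0],[[-0.001,0.0015,0.03],0],[[-0.001,0.0015,0.03],0]])

```text
time_s: 15.45
tool_pos: [0.3649, -0.2873, -0.0018]
tool_rot: [-180.0, -0.0, 94.1]
force: [-0.1, -0.1, -1.0]
grip_width: 0.0134
```

move_arm(steps=[[[0.001,-0.001,0],0],[[0.001,-0.001,0.003],0],[[0.001,-0.001,0.006],0],[[0.001,-0.001,0.006],0]])

```text
time_s: 15.95
tool_pos: [0.3639, -0.2863, -0.0078]
tool_rot: [-180.0, -0.0, 94.1]
force: [-0.1, -0.6, -1.2]
grip_width: 0.0137
```

move_arm(steps=[[[0,0,0.0015],0],[[0,0,0.003],0],[[0,0,0.003],0]])

```text
time_s: 16.32
tool_pos: [0.364, -0.2864, -0.0107]
tool_rot: [-180.0, -0.0, 94.1]
force: [-0.5, 0.1, -0.7]
grip_width: 0.0134
```

Bottom is about 1 mm above the floor with no force, so it is inside the cut-out. Release it, with limited opening inside the notch, then lift.

move_arm(steps=[[[0,0,0.0005],0],[[0,0,0.0005],0],[[0,0,0.0005],0],[[0,0,0.0005],0],[[0,0,-0.015],0],[[0,0,-0.06],0],[[0,0,-0.11],0],[[0,0,-0.16],0]], hand=0.2)

```text
time_s: 17.32
tool_pos: [0.3638, -0.2868, 0.1521]
tool_rot: [179.9, 0.0, 94.0]
force: [1.0, -0.1, -0.3]
grip_width: 0.035
```

move_arm(steps=[[[0.03,0.04,-0.02],-0.1],[[0.07,0.075,-0.04],-0.22],[[0.12,0.1,-0.04],-0.35],[[0.17,0.12,-0.04],-0.48],[[0.22,0.13,-0.04],-0.62],[[0.27,0.135,-0.04],-0.76],[[0.32,0.135,-0.04],-0.9],[[0.37,0.13,-0.04],-1.04],[[0.42,0.12,-0.04],-1.18],[[0.47,0.1,-0.04],-1.32],[[0.52,0.08,-0.04],-1.45],[[0.55,0.06,-0.03],-1.58],[[0.569,0.052,-0.02],-1.58],[[0.569,0.052,-0.02],-1.58]], hand=0)

```text
time_s: 19.08
tool_pos: [0.3746, 0.2855, 0.1699]
tool_rot: [-180.0, 0.0, -175.2]
force: [-0.3, -0.9, -0.4]
grip_width: 0.0434
```

```bash
python3 - <<'E'
from ortho import *
from scipy.optimize import differential_evolution as DE
o=env.get_obs();print(o["time_s"],o["tool_pos"],o["tool_rot"])
P=np.vstack([cloud(n,d>0,d) for n in("top","side") for d in[np.load(n+"0.npz")["d"]]])
def loc(P,x,y,a): c,s=np.cos(a),np.sin(a);q=P[:,:2]-[x,y];return q@np.array([[c,-s],[s,c]])
G=P[(np.hypot(P[:,0]-.66,P[:,1])<.16)]
F=G[abs(G[:,2]-.095)<.003];H=G[abs(G[:,2]-.135)<.003]
def sc(v):
    f=loc(F,*v);h=loc(H,*v)
    inb=lambda q,x0,x1,y0,y1:(q[:,0]>x0)&(q[:,0]<x1)&(q[:,1]>y0)&(q[:,1]<y1)
    sm=lambda q,x0,x1,y0,y1:np.clip(np.minimum.reduce([q[:,0]-x0,x1-q[:,0],q[:,1]-y0,y1-q[:,1]])/.006+.5,-.3,1)
    return -(sm(f,-.066,.088,-.046,-.027).sum()+sm(f,-.066,.088,.027,.046).sum()+sm(h,-.025,.025,-.088,-.048).sum())
r=DE(sc,[(.6,.68),(-.05,.03),(-.8,-.3)],seed=1,maxiter=200);print("grinder",r.x[:2],np.degrees(r.x[2]),r.fun,len(F),len(H))
M=P[(P[:,2]>.157)&(P[:,2]<.168)&(np.hypot(P[:,0]-.72,P[:,1]-.12)<.09)]
vx,vy,x0,y0=cv2.fitLine(M[:,:2].astype(np.float32),cv2.DIST_HUBER,0,.001,.001).ravel();vx,vy=(vx,vy) if vy>0 else(-vx,-vy)
print("motor ridge",len(M),"yaw",np.degrees(np.arctan2(vy,vx))-90,"line at slot dist",(.605-x0)*vy-(-.074-y0)*vx)
K=P[(np.hypot(P[:,0]-.37,P[:,1]-.26)<.13)]
Rf=K[abs(K[:,2]-.088)<.003];Ha=K[(K[:,2]>.125)&(K[:,2]<.133)];B=K[abs(K[:,2]-.053)<.003]
def sh(v):
    sm=lambda P,x0,x1,y0,y1:np.clip(np.minimum.reduce([(q:=loc(P,*v))[:,0]-x0,x1-q[:,0],q[:,1]-y0,y1-q[:,1]])/.006+.5,-.3,1).sum()
    return -(sm(Rf,-.062,.078,-.033,.033)+2*sm(Ha,-.03,.054,-.008,.008)+sm(B,-.02,.02,-.075,-.033))
r=DE(sh,[(.33,.4),(.24,.32),(-.2,.35)],seed=1,maxiter=200);v=r.x;print("hood",v[:2],np.degrees(v[2]),r.fun,len(Rf),len(Ha),len(B),"handle",v[:2]+.012*np.array([np.cos(v[2]),np.sin(v[2])]))
print("handle mean",Ha.mean(0),np.median(Rf,0))
# spanner in tray
for n in("side","top"):
    p,d=env.read_camera(n);np.savez(n+"3.npz",p=p,d=d)
    P=cloud(n,d>0,d);q=P[:,:2]-[.364,-.2865];a=np.radians(-86);c,s=np.cos(a),np.sin(a);q=q@np.array([[c,-s],[s,c]])
    for nm,cx in(("jaw",.05),("ring",-.08),("handle",0)):
        k=(abs(q[:,0]-cx)<.012)&(abs(q[:,1])<.007);print(n,nm,k.sum(),np.median(P[k,2]) if k.any() else 0)
a=ortho("side",np.load("side3.npz")["p"],.36,-.285,240,200,.02,1.6)
b=ortho("top",np.load("top3.npz")["p"],.36,-.285,240,200,.02,1.6)
cv2.imwrite("pics/c4.png",np.hstack([a,b]))
E
```

```text
19.075 [0.37458543 0.28548499 0.16985858] [-1.79966027e+02  1.33007119e-02 -1.75237415e+02]
grinder [ 0.6402893  -0.01450441] -31.729408825921144 -245.15802894235287 535 362
motor ridge 977 yaw -31.674866 line at slot dist 0.0017113313
hood [0.36251484 0.28347993] 5.78133025641219 -921.1427885481603 534 215 222 handle [0.3744538  0.28468871]
handle mean [0.37425377 0.28450552 0.12912457] [0.37082905 0.28742725 0.08834658]
side jaw 0 0
side ring 0 0
side handle 0 0
top jaw 28 0.019866605620325273
top ring 25 0.016113148106547293
top handle 27 0.019704402314520086
```

View pics/c4.png

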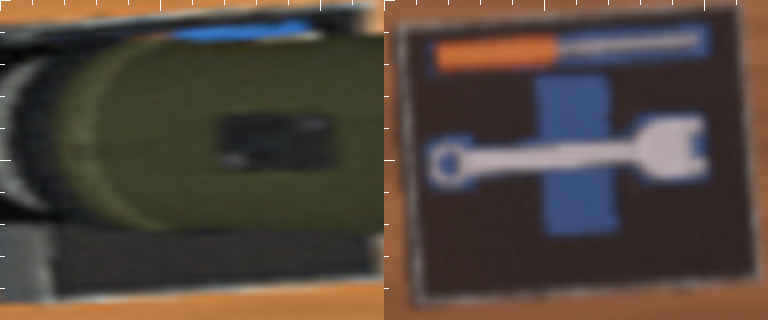

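move_arm(steps=[[[0,-0.001,0.03],-0.017],[[0,-0.001,0.06],-0.017],[[0,-0.001,0.08],-0.017],[[0,-0.001,0.09],-0.017],[[0,-0.001,0.09],-0.017]])

```text
time_s: 19.8
tool_pos: [0.3762, 0.283, 0.0796]
tool_rot: [-180.0, -0.0, -174.5]
force: [-0.3, 1.2, 0.9]
grip_width: 0.0436
```

move_arm(steps=[[[0,0,0],0],[[0,0,0],0],[[0,0,0],0],[[0,0,0],0],[[0,0,0],0]], hand=1, squeeze=50)

```text
time_s: 20.42
tool_pos: [0.3758, 0.2837, 0.0798]
tool_rot: [180.0, 0.0, -174.5]
force: [0.1, -1.2, 2.3]
grip_width: 0.0154
```

move_arm(steps=[[[0,0,-0.005],0],[[0,0,-0.02],0],[[0,0,-0.05],0],[[0,0,-0.09],0],[[0,0,-0.13],0],[[0,0,-0.165],0],[[-0.01,-0.013,-0.195],0],[[-0.03,-0.04,-0.205],0.06],[[-0.055,-0.074,-0.205],0.12],[[-0.08,-0.108,-0.205],0.2],[[-0.105,-0.142,-0.205],0.28],[[-0.13,-0.175,-0.205],0.36],[[-0.155,-0.209,-0.205],0.44],[[-0.18,-0.243,-0.205],0.52],[[-0.205,-0.276,-0.205],0.59],[[-0.225,-0.304,-0.205],0.63],[[-0.24,-0.323,-0.205],0.649],[[-0.2456,-0.3312,-0.205],0.649],[[-0.2456,-0.3312,-0.205],0.649],[[-0.2456,-0.3312,-0.205],0.649]])

```text
time_s: 22.92
tool_pos: [0.6516, -0.0209, 0.2842]
tool_rot: [180.0, -0.1, 148.5]
force: [-0.2, -0.1, -5.9]
grip_width: 0.0152
```

```bash
python3 - <<'E'
from ortho import *
o=env.get_obs();print(o["time_s"],o["tool_pos"],o["tool_rot"],o["force"],o["wrist_torque"],o["grip_width"])
dz=o["tool_pos"][2]-.0798
K=[]
for n in("side","top"):
    p,d=env.read_camera(n);np.savez(n+"4.npz",p=p,d=d)
    print(n,project(n,[o["tool_pos"]-[0,0,.0]]))
z=.053+dz;print("dz",dz)
a=ortho("side",np.load("side4.npz")["p"],.63,-.04,240,200,z,1.6)
b=ortho("top",np.load("top4.npz")["p"],.63,-.04,240,200,z,1.6)
p=np.load("side4.npz")["p"][60:260,140:340,::-1];p=cv2.resize(p,(400,400))
g=np.zeros((600-0,784,3),np.uint8);g[:400,:400]=p;g[:320,400:784]=b;g[400:,:384]=a[60:260]
cv2.imwrite("pics/c5.png",g)
E
```

```text
22.925 [ 0.65158061 -0.02088412  0.28424078] [ 1.79977802e+02 -7.77006189e-02  1.48450531e+02] [-0.15558938 -0.14997548 -5.94633995] [ 0.03330427 -0.06121575 -0.0145585 ] 0.015191037577076454
side [[237.2443099  129.60945716]]
top [[276.24346426 143.37442664]]
dz 0.20444078222022566
```

View pics/c5.png

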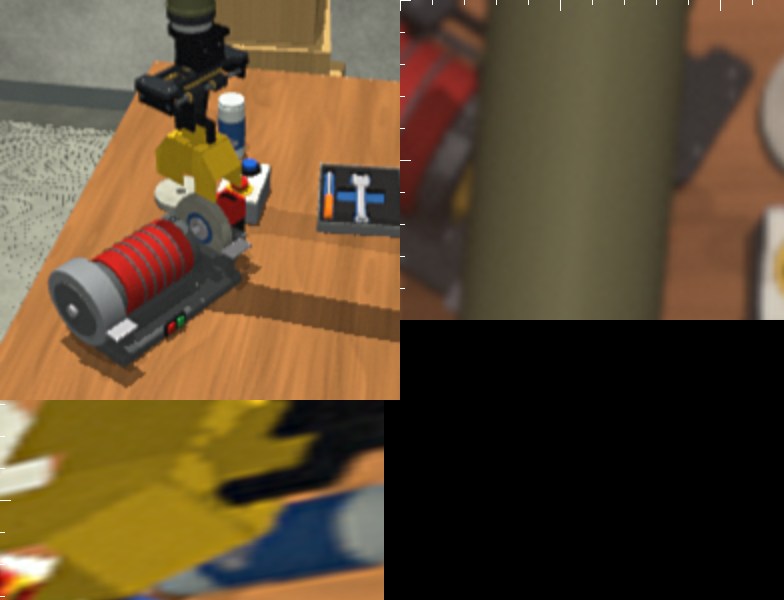

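```bash
cat > hp.py <<'E'
from ortho import *
def chk(n,p,d,ox,oy,z0,yaw):
    I=p.astype(int);m=(I[:,:,0]>90)&(I[:,:,2]<.45*I[:,:,0])&(I[:,:,1]>.55*I[:,:,0])
    P=cloud(n,m,d);a=np.radians(yaw);c,s=np.cos(a),np.sin(a)
    q=(P[:,:2]-[ox,oy])@np.array([[c,-s],[s,c]]);h=P[:,2]-z0
    k=(np.abs(q)<.1).all(1)&(h>-.01)&(h<.1)
    q,h=q[k],h[k]
    w=(h>.01)&(h<.075)&(abs(q[:,1]-.033)<.012)&(abs(q[:,0])<.06)
    A=np.c_[q[w,0],h[w]-.04,np.ones(w.sum())];r=np.linalg.lstsq(A,q[w,1],rcond=None)[0]
    print(n,k.sum(),"wall",w.sum(),"yaw err deg",np.degrees(r[0]).round(2),"tilt",np.degrees(r[1]).round(2),"y(33?)",(r[2]*1e3).round(1))
    rf=(h>.08)&(h<.098);print(" roof n",rf.sum(),"h",np.median(h[rf]),"x 2-98%",np.percentile(q[:,0],[1,99]).round(4),"zmin",np.percentile(h,1))
E
python3 - <<'E'
from hp import *
Z=np.load("side0.npz");chk("side",Z["p"],Z["d"],.3625,.2835,0,5.78)
o=env.get_obs();t=o["tool_pos"];yaw=o["tool_rot"][2]-180;a=np.radians(yaw)
ox,oy=t[:2]-.0133*np.array([np.cos(a),np.sin(a)]);print("hood origin est",ox,oy,yaw)
Z=np.load("side4.npz");chk("side",Z["p"],Z["d"],ox,oy,t[2]-.0798,yaw)
E
```

```text
side 3037 wall 516 yaw err deg -0.73 tilt -0.36 y(33?) 30.8
 roof n 420 h 0.08852552370877176 x 2-98% [-0.0979  0.0982] zmin -0.0034933164323322965
hood origin est 0.6404426835557809 -0.013748069397703714 -31.51666190783456
side 993 wall 385 yaw err deg 0.73 tilt -1.03 y(33?) 31.5
 roof n 264 h 0.08831947534635903 x 2-98% [-0.0608  0.0744] zmin 0.002953072178158713
```

move_arm(steps=[[[-0.001,-0.0015,0.005],0.007],[[-0.001,-0.0015,0.018],0.007],[[-0.001,-0.0015,0.034],0.007],[[-0.001,-0.0015,0.05],0.007],[[-0.001,-0.0015,0.062],0.007],[[-0.001,-0.0015,0.069],0.007],[[-0.001,-0.0015,0.069],0.007]])

```text
time_s: 23.9
tool_pos: [0.652, -0.0238, 0.2149]
tool_rot: [-180.0, -0.0, 148.0]
force: [-0.7, -0.2, -5.9]
grip_width: 0.0155
```

move_arm(steps=[[[0,0,0.003],0],[[0,0,0.005],0],[[0,0,0.007],0],[[0,0,0.009],0],[[0,0,0.009],0]])

```text
time_s: 24.52
tool_pos: [0.6521, -0.0237, 0.2063]
tool_rot: [-180.0, -0.0, 148.0]
force: [0.6, 0.7, -6.9]
grip_width: 0.0153
```

move_arm(steps=[[[0,0.001,0.002],0],[[0,0.001,0.004],0],[[0,0.001,0.006],0],[[0,0.001,0.006],0]])

```text
time_s: 25.02
tool_pos: [0.6526, -0.023, 0.2002]
tool_rot: [-180.0, -0.0, 148.0]
force: [0.3, -1.0, -6.5]
grip_width: 0.0154
```

move_arm(steps=[[[0,0,0.002],0],[[0,0,0.004],0],[[0,0,0.004],0]])

```text
time_s: 25.4
tool_pos: [0.6526, -0.0229, 0.1962]
tool_rot: [-180.0, -0.0, 148.0]
force: [-0.0, 0.6, -6.0]
grip_width: 0.0153
```

move_arm(steps=[[[0,0,0.003],0],[[0,0,0.006],0],[[0,0,0.009],0],[[0,0,0.012],0],[[0,0,0.012],0]])

```text
time_s: 26.02
tool_pos: [0.6526, -0.0229, 0.1841]
tool_rot: [-180.0, -0.0, 148.0]
force: [-0.1, -0.7, -5.6]
grip_width: 0.0152
```

move_arm(steps=[[[0,0,0.002],0],[[0,0,0.004],0],[[0,0,0.006],0],[[0,0,0.006],0]])

```text
time_s: 26.52
tool_pos: [0.6526, -0.0229, 0.1782]
tool_rot: [-180.0, -0.0, 148.0]
force: [-0.4, 0.1, -6.7]
grip_width: 0.0156
```

Rim about 3.4 mm above the flange. I'll step down to contact.

move_arm(steps=[[[0,0,0.001],0],[[0,0,0.002],0],[[0,0,0.0025],0],[[0,0,0.0025],0]])

```text
time_s: 27.02
tool_pos: [0.6528, -0.0229, 0.176]
tool_rot: [180.0, -0.0, 148.0]
force: [0.5, -0.2, -5.4]
grip_width: 0.0157
```

move_arm(steps=[[[0,0,0.0005],0],[[0,0,0.001],0],[[0,0,0.0015],0],[[0,0,0.0015],0]])

```text
time_s: 27.52
tool_pos: [0.6528, -0.0229, 0.1749]
tool_rot: [180.0, 0.0, 148.0]
force: [-0.8, 0.4, -2.9]
grip_width: 0.0154
```

move_arm(steps=[[[0,0,0.0005],0],[[0,0,0.0008],0],[[0,0,0.0008],0]])

```text
time_s: 27.9
tool_pos: [0.6528, -0.0229, 0.1749]
tool_rot: [180.0, 0.0, 148.0]
force: [-6.0, 1.2, 5.7]
grip_width: 0.0156
```

```bash
python3 - <<'E'
from hp import *
o=env.get_obs();t=o["tool_pos"];yaw=o["tool_rot"][2]-180;a=np.radians(yaw)
ox,oy=t[:2]-.0133*np.array([np.cos(a),np.sin(a)]);print(t,o["force"],o["wrist_torque"],"hood origin est",ox,oy,yaw)
p,d=env.read_camera("side");chk("side",p,d,.6407,-.0154,.095,-31.7)
q,e=env.read_camera("top")
cv2.imwrite("pics/c6.png",np.hstack([cv2.resize(p[110:250,180:320,::-1],(400,400)),cv2.resize(q[110:210,220:320,::-1],(400,400))]))
E
```

```text
[ 0.6528479  -0.02291791  0.17485544] [-6.03609816  1.15702192  5.74563145] [ 0.13677236  1.10132869 -0.03654017] hood origin est 0.6415705353269292 -0.01586731330882323 -32.0135906141316
side 807 wall 292 yaw err deg 0.45 tilt -1.85 y(33?) 31.9
 roof n 237 h 0.0886772704276064 x 2-98% [-0.0603  0.0747] zmin 0.004808001627413215
```

View pics/c6.png

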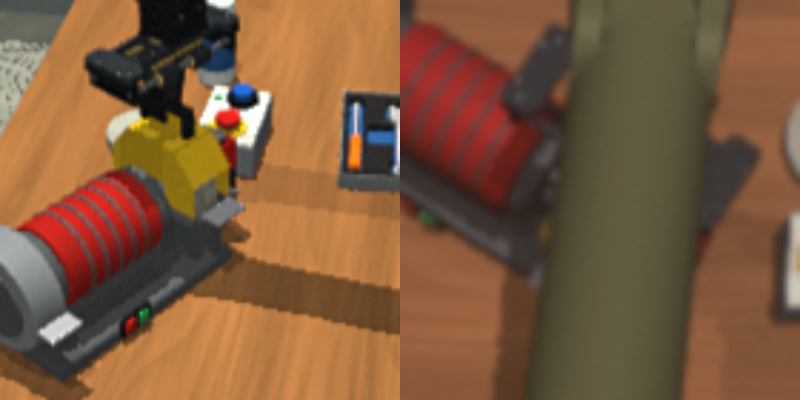

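move_arm(steps=[[[0,0,-0.0008],0],[[0,0,-0.0008],0],[[0,0,-0.0008],0],[[0,0,-0.0008],0],[[0,0,-0.0008],0],[[0,0,-0.0008],0],[[0,0,-0.02],0],[[0,0,-0.05],0],[[0,0,-0.09],0],[[0,0,-0.09],0]], hand=0)

```text
time_s: 29.25
tool_pos: [0.6551, -0.0235, 0.2694]
tool_rot: [179.7, 0.4, 148.0]
force: [0.4, -0.5, 0.1]
grip_width: 0.0433
```

move_arm(steps=[[[-0.015,-0.04,0],0],[[-0.03,-0.08,0],0],[[-0.045,-0.125,0],0],[[-0.06,-0.17,0.01],0],[[-0.075,-0.21,0.04],0],[[-0.09,-0.24,0.08],0],[[-0.0904,-0.249,0.12],0],[[-0.0904,-0.249,0.16],0],[[-0.0904,-0.249,0.178],0],[[-0.0904,-0.249,0.178],0],[[-0.0904,-0.249,0.178],0]], hand=1)

```text
time_s: 30.62
tool_pos: [0.5988, -0.2824, 0.0876]
tool_rot: [180.0, 0.2, 148.0]
force: [-0.8, 0.1, 0.2]
grip_width: 0.0001
```

```bash
python3 - <<'E'
from hp import *
o=env.get_obs();t=o["tool_pos"];print(o["time_s"],t,o["force"],o["grip_width"])
p,d=env.read_camera("side");q,e=env.read_camera("top")
chk("side",p,d,.6407,-.0154,.095,-31.7);chk("top",q,e,.6407,-.0154,.095,-31.7)
R_=R.from_euler("xyz",o["tool_rot"],degrees=True)
for n,D in(("side",d),("top",e)):
    P=cloud(n,D>0,D);L=R_.inv().apply(P-t);m=(abs(L[:,0])<.02)&(abs(L[:,1])<.03)&(P[:,2]>.09)&(L[:,2]>-.07)
    print(n,m.sum(),P[m].mean(0) if m.any() else "",P[m,2].min() if m.any() else"")
a=ortho("top",q,.63,-.03,195,195,.148,2)
uv=project("side",[[.5975,-.282,.09]])[0].astype(int);b=p[uv[1]-32:uv[1]+33,uv[0]-32:uv[0]+33,::-1]
cv2.imwrite("pics/c7.png",np.hstack([a,cv2.resize(b,(390,390),interpolation=cv2.INTER_CUBIC)]))
E
```

```text
30.625 [ 0.59876782 -0.28237904  0.08761318] [-0.78069561  0.08460212  0.21497688] 0.0001290191207787424
side 831 wall 297 yaw err deg 0.49 tilt -1.75 y(33?) 31.8
 roof n 269 h 0.08845157476395879 x 2-98% [-0.0599  0.075 ] zmin 0.0037468950636136366
top 698 wall 30 yaw err deg 4.25 tilt -5.85 y(33?) 32.5
 roof n 399 h 0.08752830319372282 x 2-98% [-0.0599  0.079 ] zmin 0.01706641289523721
side 67 [ 0.59617688 -0.27747767  0.13535893] 0.11027573589214423
top 0
```

View pics/c7.png

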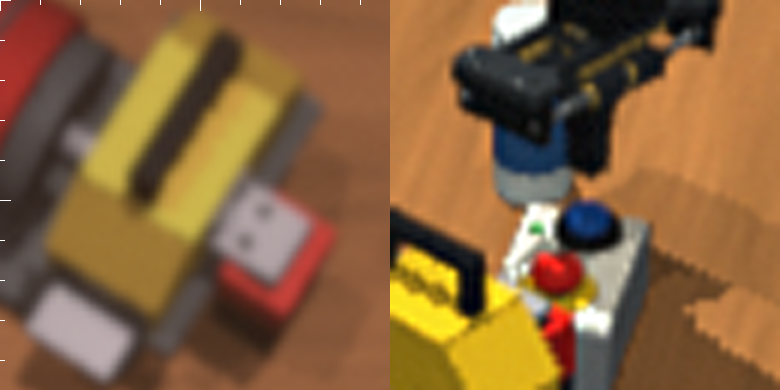

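move_arm(steps=[[[-0.001,0,0.012],0],[[-0.001,0,0.024],0],[[-0.001,0,0.028],0],[[-0.001,0,0.03],0],[[-0.001,0,0.03],0]])

```text
time_s: 31.35
tool_pos: [0.5982, -0.2825, 0.0557]
tool_rot: [180.0, -0.0, 148.0]
force: [-0.8, 1.1, 1.7]
grip_width: 0.0007
```

move_arm(steps=[[[0,0,0.002],0],[[0,0,0.004],0],[[0,0,0.005],0],[[0,0,0.005],0]])

```text
time_s: 31.85
tool_pos: [0.5986, -0.2827, 0.051]
tool_rot: [180.0, 0.0, 148.0]
force: [-0.9, 0.6, 4.2]
grip_width: 0.0005
```

move_arm(steps=[[[0,0,0.001],0],[[0,0,0.0015],0],[[0,0,0.0015],0]])

```text
time_s: 32.22
tool_pos: [0.5986, -0.2828, 0.0499]
tool_rot: [180.0, 0.0, 148.0]
force: [-2.6, 0.7, 6.7]
grip_width: 0.0006
```

move_arm(steps=[[[0,0,-0.002],0],[[0,0,-0.008],0],[[0,0,-0.03],0],[[0,0,-0.08],0],[[0,0,-0.13],0],[[-0.05,-0.02,-0.17],0],[[-0.1,-0.04,-0.18],0],[[-0.1,-0.04,-0.18],0]])

```text
time_s: 33.22
tool_pos: [0.6622, -0.3736, 0.2263]
tool_rot: [-179.8, -0.1, 147.8]
force: [-0.5, 0.3, -0.5]
grip_width: 0.0004
```

```bash
python3 - <<'E'
from hp import *
o=env.get_obs();print(o["time_s"],o["tool_pos"],o["force"])
p,d=env.read_camera("side");q,e=env.read_camera("top")
chk("side",p,d,.6407,-.0154,.095,-31.7)
for n,nm in(("side","reset_top"),("top","reset_top"),("side","spray_can"),("side","old_wheel"),("side","hammer"),("top","hammer"),("top","old_wheel")):
    for x in env.cut_out(n,nm)[:1]:
        P=cloud(n,x["region"],d if n=="side" else e);print(n,nm,x["conf"],np.median(P,0).round(4),P[:,2].max().round(3))
for n,D in(("side",d),("top",e)):
    P=cloud(n,D>0,D);k=np.hypot(P[:,0]-.598,P[:,1]+.282)<.009;print(n,"button z",k.sum(),np.median(P[k,2]) if k.any() else 0)
    r=(P[:,:2]-[.364,-.2865]);a=np.radians(-86);c,s=np.cos(a),np.sin(a);r=r@np.array([[c,-s],[s,c]])
    for cx in(.04,-.03,.03,-.06):
        k=(abs(r[:,0]-cx)<.008)&(abs(r[:,1])<.006);print("  spanner z at",cx,k.sum(),np.median(P[k,2]).round(4) if k.any() else 0)
cv2.imwrite("pics/c8.png",np.hstack([p,q])[:,:,::-1][:, :] if 0 else cv2.resize(p[90:290,130:380,::-1],(750,600)))
E
```

```text
33.225 [ 0.66217894 -0.37355185  0.22625535] [-0.50849584  0.3074788  -0.46959212]
side 828 wall 292 yaw err deg 0.35 tilt -1.54 y(33?) 31.8
 roof n 271 h 0.0885963860844576 x 2-98% [-0.0604  0.0741] zmin 0.005417384531532654
top reset_top 0.68 [ 0.3618 -0.341   0.0198] 0.639
side spray_can 0.66 [ 0.659  -0.4057  0.0825] 0.147
side old_wheel 0.37 [ 0.7756 -0.2421  0.022 ] 0.026
side hammer 0.75 [0.6756 0.4738 0.0229] 0.032
top hammer 0.7 [0.6595 0.4644 0.0217] 0.033
top old_wheel 0.58 [ 0.732  -0.2373  0.0189] 0.029
side button z 31 0.6076939244710093
  spanner z at 0.04 5 0.022
  spanner z at -0.03 6 0.0206
  spanner z at 0.03 8 0.0211
  spanner z at -0.06 7 0.0215
top button z 73 0.6467538650829182
  spanner z at 0.04 11 0.019
  spanner z at -0.03 0 0
  spanner z at 0.03 1 0.0164
  spanner z at -0.06 0 0
```

View pics/c8.png

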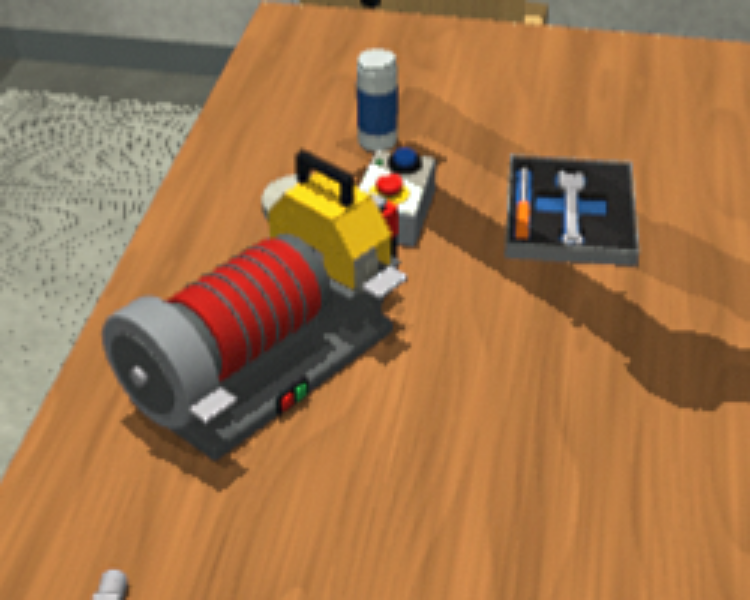

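```bash
python3 - <<'E'
from h import *
p,d=env.read_camera("side");P=cloud("side",d>0,d);k=(np.hypot(P[:,0]-.598,P[:,1]+.282)<.012)&(P[:,2]<.15);print("button z",k.sum(),np.median(P[k,2]) if k.any() else 0)
print(env.sign_off())
E
```

```text
button z 16 0.079870189718792
the job is handed in; nothing more can be done
None
```

The job is done and handed in at about 34 s on the robot's clock, in the order asked; no verdict was reported.

- **Spanner:** the smaller one lies flat in its cut-out. Its top measures about 20–22 mm above the bench along its length, where 20 mm is expected, and pictures from both cameras show it with the jaw end in the wide part.
- **Hood:** it was lowered in small steps until it touched, with no side contact as the tongue went into the slot. The roof measures 88.6 mm above the flange (88 expected). Its yaw is within about 0.5° of the grinder's.
- **Reset button:** it was pressed to the bottom at 6.7 N. Afterwards its top was back at 79.9 mm (79 when released).
- **Other things:** in the final look the spray can, hammer and old wheel are where they were at the start. The gripper is closed and clear of everything.

**What disagreed:**
- **Tool frame:** the fingertips are really about 23 mm behind the reported tool point, not 8 mm ahead of it. My first two grasps closed above the spanner without moving it. I measured the offset by touching the bench with the fingertips and used it from then on.
- **Hood tilt:** the side camera's plane fit showed 1.5–1.9° of wall tilt on the seated hood. I put this down to the camera, because the roof height matches, but I did not check it separately.
- **Network reports:** some final detections were wrong: the top camera reported the tray as the reset button, and the old wheel from the side came with low confidence. I relied on depth readings and the pictures instead.

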